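Park the bench block under its spring flap

ROBOT

A 6-joint arm with a two-finger parallel gripper is mounted at the origin on the work surface; the furniture and walls round the work are solid. World frame = base frame: x ahead of the robot, y to its left, z up, the work surface at z = 0. Lengths are in m, angles in rad, forces in N, time in s.
With the tool pointing down it reaches from about 0.3 to 0.875 m from the base axis. Payload 6.4 kg.
Tool frame: the origin (TCP) lies at the very end of the fingers, on their centre line; the grasp point (between the pads) lies 19 mm behind it (ctrl.hold_point_z is the distance from the TCP to the grasp point, in m); y points along the fingers, x is the direction in which the jaws open and shut, and the axes are right-handed (so a half turn about y gives the same grasp; the last joint's range is limited). The gripper opens to 85 mm and grips with 20 to 120 N. Pads are 22 mm wide; open, the fingers measure 114 mm over their backs; the gripper's body (76 mm by 85 mm) begins 54 mm behind the grasp point. The pads swing forward as they close: fully open they stand 13 mm farther back than shut.
Start: joints at [-1.426, 0.181, 1.607, -0, 1.354, -0.206], TCP at [0.198, -0.54, 0.231] pointing down, gripper open.
Joint ranges: [-2.99, 2.99], [-0.89, 2.07], [0.3, 2.58], [-1.14, 4.28], [0, 2.63], [-3.12, 3.12]. Speed limits (rad/s): [2.57, 2.57, 3.01, 3.14, 3.14, 3.14].

INTERFACE

Orientations are given as a unit quaternion [w, x, y, z].
In Python, from bench import ctrl, imaging gives the robot as it stands.
- The arm moves only by the shell command python3 -m jog 'ROWS'. ROWS is JSON, a list of rows, each a list of 3 entries, a list of its own where there are three numbers: the shift along the tool's x, y, z in cm, then the turn, a rotation vector about the tool's x, y, z in rad, then the finger opening in cm, from 0 to 8.54. A call has 1 to 12 rows; each row shifts and turns the pose as measured when the row begins, along the tool's axes as they then stand; what a row does not reach is not made up. A row lasts 1/12 s, in which the tool goes at most 41.7 mm and 7.16 degrees, less where a joint would pass 70% of its speed; a pose out of reach is approached as far as the arm can. A call is refused whole if a number of a shift passes 4.17 or a number of a turn 0.125, either way. A call with a gripper value outside its range is refused whole. The fingers move at their own pace and stop on an object; the grip force is fixed at half the most. Time passes only in rows, so rows that do not move let the fingers close. It gives the time, the measured TCP pose, the force and the opening at its end, in the units of the state.
- ctrl.get_obs(): the state, without advancing time (a new reading comes with each control period).
- imaging.camera(name): name is "side" or "top"; returns a dict with "frame" (400x640x3 uint8, red, green, blue), "depth" (400x640 float32, m along the optical axis (not along the pixel's ray), 0 where there is no reading), "K" (3x3 intrinsics, pixels), "R" (3x3) and "t" (3): a world point X has camera coordinates R X + t. Camera axes: x right, y down, z forward; pixel columns grow to the right and rows downward; lengths in m; the calibration is good to about 2 mm. A picture is of the moment at which its call begins.
- ctrl.hand_in(): hands the job in, once; it reports no verdict.
The state is a dict: "time_s": time; "q": joint angles; "dq": joint speeds; "joint_efforts": joint torques, N m; "eef_pos": TCP position; "eef_rot": TCP orientation; "wrist_force": force on the tool from outside, world axes, zero at the start; "torque": the same for the moment, N m; "opening": opening from 0.0 (shut) to 1.0 (fully open).
Only numpy, scipy, OpenCV 4.12 (cv2) and the standard library are available. Lean on these libraries where they do the work, as an engineer would, in place of code of your own. Each camera call takes 0.05 s, during which the arm holds its last target. There are 200 camera calls.

TASK

Park the steel bench block in the wooden dock: with one fingertip press down the long paddle so that the spring-closed flap stands open, and while you hold it, push the block with the other fingertip along the channel, under the flap, until it is fully home against the stop. Then let the flap come down on the block and move clear. Only press and push: never lift or tip the block, and leave the tin, the clamp and the wooden disc where they are.

Things in the scene. Friction and masses are not known exactly. Their poses are not given: they have to be found in the camera images.
- dock: Dark wooden dock, fixed, 212 x 90 mm. Origin on the worktop under the channel's centre line, at the flap's rear edge (the mouth). x = push direction, +y away from the paddle. Channel floor 14 mm above the worktop, from x = -140 (open end) to +54 mm (back stop). Guide walls: inner faces at y = -33 and +33 mm, 6 mm thick, tops 26 mm above the worktop. The channel is open above except for the flap.
- flap (a joint): Angle of the steel flap and paddle (one piece, a see-saw on a shaft along dock x at y = -44 mm, 44 mm above the worktop): 0 shut, at most 0.9 rad. A spring shuts it. The flap lies on the channel's side of the shaft, dock x = 0 to 48 mm. Shut, it slopes down to 2 mm above the channel floor and bars the way; it clears the block above 0.25 rad and comes to rest on the parked block at 0.22.
- paddle (a point): Middle of the paddle's top face, 40 mm from the shaft, 50 mm above the worktop when shut; moves with the flap. Paddle: 3 mm plate beside the channel, dock x = -132 to +4, y = -44 to -96 mm. It takes 2 to 4 N, and a fingertip may slide along it. Pressed 35 to 50 mm from the shaft by a fingertip 22 mm above the worktop (8 mm above the channel floor), it opens the flap to 0.5 to 0.85 rad.
- steel_block: Square steel bench block, 60 x 60 x 18 mm, 0.35 to 0.6 kg. Origin at the centre of its underside, sides nearly parallel to the dock's. It starts on the channel floor in front of the mouth (dock x -55 to -38 mm). Home, its front face touches the back stop: origin at dock x = +24 mm, and its rear 6 mm stay outside the mouth, so the pushing finger need not go under the flap.
- solder_tin: Bystander: round metal tin, 49 mm across, 20 mm high; origin at the centre of its underside. Not to be moved.
- screw_clamp: Bystander: wooden screw clamp of two blocks, 41 x 85 x 30 mm; origin at the centre of its underside. Not to be moved.
- turned_disc: Bystander: turned wooden disc, 96 mm across, 18 mm high; origin at the centre of its underside. Not to be moved.

How it is judged:
By the outcome, as a careful person would: the job done as asked, in the order asked, and still so for the second after the job is handed in, with the robot touching nothing.
It also fails if it takes over 35 s, if anything falls off the work surface, if the arm or the gripper's body presses on something with over 40 N, if the wrist force passes 120 N, or if a joint passes its speed limit or range.

## Working session

There is one attempt and no reset: what is moved stays moved. The work goes in short steps, Python scripts to look and compute and a shell command to move; the robot and the scene stay as the last step left them, time stands still between calls to the robot, and variables do not carry over. Pictures are saved under pics/ and viewed, about 8 in all and at most 12, crops included, and the job is handed in when it is done.

```bash
mkdir -p pics; ls; python3 - <<'E'
from bench import ctrl, imaging
import cv2
o=ctrl.get_obs(); print(o['time_s'],o['eef_pos'],o['eef_rot'],o['opening'])
for n in('top','side'):
    c=imaging.camera(n); cv2.imwrite(f'pics/{n}0.png',c['frame'][:,:,::-1]); print(n,c['K'],c['R'],c['t'])
E
```

```text
pics
0.0 [ 0.19752451 -0.53943462  0.23039348] [ 0.58002508 -0.5791193   0.4055061  -0.40466844] 0.9967192845048388
top [[360.98957916   0.         320.19915741]
 [  0.         360.98957916 195.02895025]
 [  0.           0.           1.        ]] [[ 0.0175408  -0.99763241 -0.06649734]
 [-0.98525015 -0.00592388 -0.17101771]
 [ 0.17021889  0.0685163  -0.98302139]] [-0.03878213  0.47903338  0.81047245]
side [[505.22260263   0.         323.83194747]
 [  0.         505.22260263 202.42426351]
 [  0.           0.           1.        ]] [[ 9.86013550e-01 -1.66664399e-01 -5.07331478e-04]
 [-1.09030178e-01 -6.42731908e-01 -7.58292895e-01]
 [ 1.26054352e-01  7.47742384e-01 -6.51913819e-01]] [-0.4778453   0.099496    1.07024222]
```

View pics/top0.png

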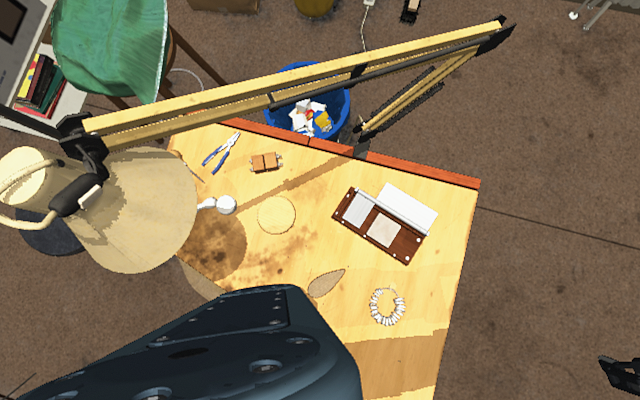

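View pics/side0.png

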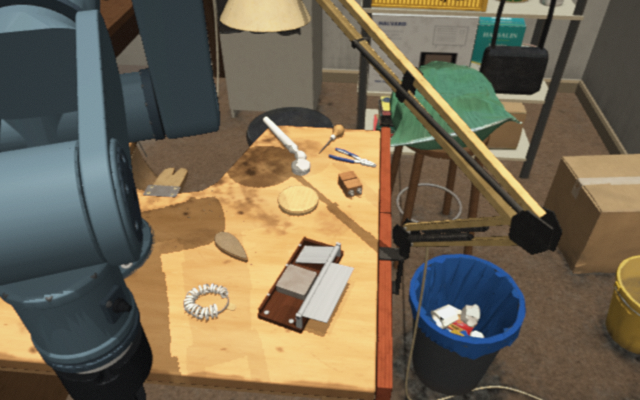

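The top view shows the dock around (385,225): block at (383,233), flap at (357,207) and paddle at (408,208). The disc is at (276,215) and the clamp at (265,162). Next I'll enlarge the dock and print heights around it.

```bash
cat > h.py <<'E'
import numpy as np, cv2
from bench import ctrl, imaging
def ray(c,uv,z):
    """world points on plane z for pixels uv"""
    uv=np.atleast_2d(np.float64(uv)); z=np.broadcast_to(z,len(uv))
    d=np.c_[uv,np.ones(len(uv))]@np.linalg.inv(c['K']).T@c['R']; C=-c['R'].T@c['t']
    return C+d*((z-C[2])/d[:,2])[:,None]
def cloud(c):
    v,u=np.mgrid[:400,:640]; D=c['depth'].astype(float)
    P=np.stack([u,v,np.ones_like(u)],-1)@np.linalg.inv(c['K']).T*D[...,None]
    return (P-c['t'])@c['R']
E
python3 - <<'E'
from h import *
for n,(a,b,w,h) in dict(top=(320,170,130,105),side=(250,225,110,115)).items():
    c=imaging.camera(n); P=cloud(c); np.savez(f'{n}.npz',**c)
    im=cv2.resize(c['frame'][b:b+h,a:a+w,::-1],None,fx=5,fy=5,interpolation=cv2.INTER_CUBIC)
    cv2.imwrite(f'pics/{n}_crop.png',im)
    print(n,-c['R'].T@c['t'])
    S=[(383,233),(357,207),(408,208),(395,200),(420,220),(362,190),(405,250),(345,215)] if n=='top' else [(294,280),(318,254),(325,298),(335,280),(312,310)]
    for u,v in S: print(u,v,P[v,u].round(4),c['frame'][v,u])
    if n=='top':
        for u,v in [(300,95),(200,110),(130,200),(430,60),(360,130)]:print('lamp',u,v,P[v,u].round(3))
E
```

```text
top [ 0.33469025 -0.09138315  0.87605604]
383 233 [ 0.3926 -0.1793  0.0336] [236 226 207]
357 207 [ 0.4526 -0.1196  0.0338] [233 232 230]
408 208 [ 0.449  -0.2347  0.0495] [249 249 248]
395 200 [ 0.4677 -0.2061  0.0471] [249 250 249]
420 220 [ 0.4223 -0.2615  0.046 ] [248 248 247]
362 190 [ 4.996e-01 -1.330e-01 -4.000e-04] [230 205 167]
405 250 [ 0.3552 -0.2318  0.0133] [126  68  39]
345 215 [ 0.4349 -0.0917  0.0214] [232 234 232]
lamp 300 95 [ 0.56  -0.027  0.402]
lamp 200 110 [0.707 0.286 0.011]
lamp 130 200 [0.397 0.16  0.473]
lamp 430 60 [ 0.666 -0.233  0.304]
lamp 360 130 [ 0.635 -0.126  0.053]
side [ 0.34710132 -0.81595602  0.77291038]
294 280 [ 0.3963 -0.1811  0.0326] [183 164 146]
318 254 [ 0.4518 -0.1242  0.0354] [202 199 191]
325 298 [ 0.4451 -0.2466  0.0492] [215 214 206]
335 280 [ 0.4704 -0.2089  0.0502] [217 215 206]
312 310 [ 0.4183 -0.2672  0.0469] [213 212 202]
```

View pics/top_crop.png

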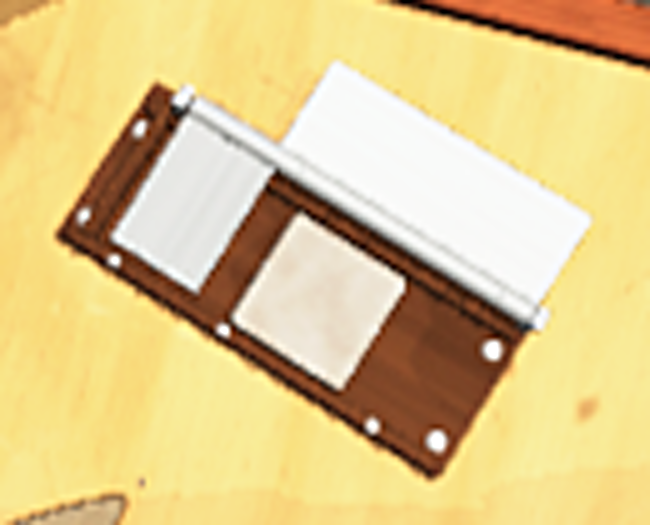

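View pics/side_crop.png

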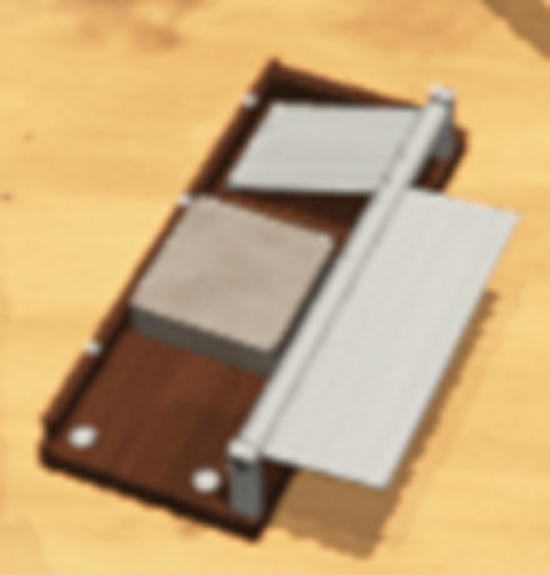

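The crops give clear corners. In the top crop the paddle's outer edge runs (336,61)-(590,218) and the block's corners are (300,211), (406,284), (342,390) and (232,317). In the side crop the paddle's outer edge runs (518,214)-(387,488). I'll fit the dock pose from these.

```bash
python3 - <<'E'
from h import *
T=dict(np.load('top.npz'));S=dict(np.load('side.npz'))
pt=lambda L:(np.array(L)+.5)/5-.5+[320,170]; ps=lambda L:(np.array(L)+.5)/5-.5+[250,225]
# paddle outer corners, z .053 ; wall screws on y=36 ; block
A=ray(T,pt([(336,61),(590,218)]),.05);B=ray(S,ps([(518,214),(387,488)]),.05)
print('paddle top/side',A.round(4),B.round(4))
P=cloud(T); 
W=ray(T,pt([(114,260),(223,330),(372,426)]),.026);W2=ray(S,ps([(250,101),(183,200),(93,348)]),.026)
print('wall screws',W.round(4),W2.round(4))
bt=ray(T,pt([(300,211),(406,284),(342,390),(232,317)]),.032);bs=ray(S,ps([(205,197),(331,237),(268,355),(133,303)]),.032)
print('block',bt.round(4),bt.mean(0),bs.round(4),bs.mean(0))
ang=lambda v:np.arctan2(v[1],v[0])
for n,v in dict(pt=A[0]-A[1],ps=B[0]-B[1],wt=W[0]-W[2],ws=W2[0]-W2[2],bt=bt[0]+bt[3]-bt[1]-bt[2],bs=bs[0]+bs[3]-bs[1]-bs[2]).items():print(n,ang(v),np.linalg.norm(v))
th=np.mean([ang(A[0]-A[1]),ang(B[0]-B[1]),ang(W[0]-W[2]),ang(W2[0]-W2[2])]);ex=np.array([np.cos(th),np.sin(th)]);ey=np.array([-ex[1],ex[0]])
for n,p,x,y in [('pt',A,-64,-96),('ps',B,-64,-96)]:
    m=p[:,:2].mean(0);print(n,'origin',m-ex*x/1e3-ey*y/1e3)
for n,p in (('wt',W),('ws',W2)): print(n,'ey offset of origin',(p[:,:2]@ey).mean()-.036)
# flap mouth edge & dock end
for n,c,f,L,z in [('endT',T,pt,[(437,478)],.014),('endS',S,ps,[(45,460)],.014)]:
    print(n,(ray(c,f(L),z)[:,:2]@ex)+.14,(ray(c,f(L),z)[:,:2]@ey))
print('th',th,'block ex,ey',bt.mean(0)[:2]@ex,bt.mean(0)[:2]@ey,bs.mean(0)[:2]@ex,bs.mean(0)[:2]@ey)
o=(A[:,:2].mean(0)+B[:,:2].mean(0))/2+.064*ex+.096*ey;print('o',o,o@ex,o@ey)
# gripper
R=__import__('scipy.spatial.transform',fromlist=['Rotation']).Rotation
q=ctrl.get_obs()['eef_rot'];print(R.from_quat(q,scalar_first=True).as_matrix().round(3))
E
```

```text
paddle top/side [[ 0.5097 -0.1877  0.05  ]
 [ 0.4377 -0.3003  0.05  ]] [[ 0.5104 -0.1838  0.05  ]
 [ 0.4396 -0.2994  0.05  ]]
wall screws [[ 0.4187 -0.0857  0.026 ]
 [ 0.3865 -0.1366  0.026 ]
 [ 0.3435 -0.2045  0.026 ]] [[ 0.4198 -0.0833  0.026 ]
 [ 0.3864 -0.1333  0.026 ]
 [ 0.3449 -0.2017  0.026 ]]
block [[ 0.442  -0.1722  0.032 ]
 [ 0.4085 -0.2204  0.032 ]
 [ 0.3595 -0.1904  0.032 ]
 [ 0.3922 -0.1405  0.032 ]] [ 0.40054499 -0.18085256  0.032     ] [[ 0.3948 -0.1387  0.032 ]
 [ 0.4405 -0.1676  0.032 ]
 [ 0.4086 -0.2208  0.032 ]
 [ 0.3616 -0.1877  0.032 ]] [ 0.4013797 -0.1786713  0.032    ]
pt 1.001509584876512 0.13364837386395217
ps 1.020738880433221 0.1355820637948608
wt 1.0070656424822633 0.14062240963246264
ws 1.0069698765432324 0.14010162391020076
bt 0.9773465588072725 0.11836727904812794
bs 2.551762287406992 0.11149035520846215
pt origin [ 0.42654137 -0.13869075]
ps origin [ 0.42785318 -0.13627631]
wt ey offset of origin -0.43585766632933887
ws ey offset of origin -0.435009744046322
endT [0.11139775] [-0.39660316]
endS [0.10846163] [-0.40176418]
th 1.0090709960838073 block ex,ey 0.06028688616790352 -0.435326802647138 0.06257757599784848 -0.43487140978058547
o [ 0.42719727 -0.13748353] 0.11118798052373176 -0.43478323983730044
[[ 0.344 -0.     0.939]
 [-0.939  0.001  0.344]
 [-0.001 -1.     0.   ]]
```

```bash
python3 -m jog '[[[-2,0.5,3],[0,0,0],7.7],[[-2,0.5,3],[0,0,0],7.7],[[-2,0.5,3],[0,0,0],7.7],[[-2,1,3],[0,0,0],7.7],[[-2,1,3],[0,0,0],7.7],[[-2,1,3],[0,0,0],7.7],[[-2,1,3],[0,0,0],7.7],[[-2,1,3],[0,0,0],7.7],[[-2,1,3],[0,0,0],7.7]]'; python3 -m jog '[[[0,0,0],[0,-0.11,0],7.7],[[0,0,0],[0,-0.11,0],7.7],[[0,0,0],[0,-0.11,0],7.7],[[0,0,0],[0,-0.11,0],7.7],[[0,0,0],[0,-0.11,0],7.7],[[0,0,0],[0,-0.1,0],7.7],[[0,0,0],[0,0,0],7.7]]'
cat > st.py <<'E'
from h import *
from scipy.spatial.transform import Rotation as R
th=1.0075; O=np.array([.4272,-.1375]); ex=np.array([np.cos(th),np.sin(th)]); ey=np.array([-ex[1],ex[0]])
def st(goal=None):
    o=ctrl.get_obs(); p=np.array(o['eef_pos']); M=R.from_quat(o['eef_rot'],scalar_first=True)
    d=np.r_[(p[:2]-O)@ex,(p[:2]-O)@ey,p[2]]*1e3
    print('t',o['time_s'],'dock mm',d.round(1),'opening',round(o['opening']*85.4,1),'F',np.round(o['wrist_force'],1))
    W=np.array([[0,-1,0],[0,0,-1],[1,0,0]]).T  # tool axes in dock frame: x=-ey,y=down,z=ex
    D=np.eye(3);D[:2,0]=ex;D[:2,1]=ey
    W=np.column_stack([-D[:,1],-D[:,2],D[:,0]])
    print('turn left (tool)',(M.inv()*R.from_matrix(W)).as_rotvec().round(3))
    if goal is not None:
        g=D@(np.array(goal)/1e3)+np.r_[O,0]; print('shift cm',(M.as_matrix().T@(g-p)*100).round(2))
E
python3 -c "
from st import *
st([-101,-43,110])"
```

```text
time_s: 0.95
eef_pos: [0.3926, -0.2753, 0.1534]
eef_rot: [-0.575, 0.579, -0.407, 0.411]
wrist_force: [0.9, -0.6, -0.3]
opening: 0.904
time_s: 1.53
eef_pos: [0.3954, -0.2633, 0.149]
eef_rot: [0.682, -0.681, 0.19, -0.188]
wrist_force: [0.0, 1.1, 0.5]
opening: 0.901
t 1.5333 dock mm [-123.4  -40.3  149. ] opening 76.9 F [0.  1.1 0.5]
turn left (tool) [ 0.     0.022 -0.004]
shift cm [0.33 3.9  2.23]
```

```bash
python3 -m jog '[[[0.1,2.3,0.8],[0,0.022,0],7.7],[[0.1,2.3,0.8],[0,0,0],7.7],[[0.1,2.3,0.7],[0,0,0],7.7],[[0,0,0],[0,0,0],7.7],[[0,0,0],[0,0,0],7.7]]'; python3 - <<'E'
from st import *
st([-101,-43,80])
c=imaging.camera('side')
cv2.imwrite('pics/s1.png',cv2.resize(c['frame'][160:370,200:400,::-1],None,fx=2.8,fy=2.8,interpolation=cv2.INTER_CUBIC))
D=np.eye(3);D[:2,0]=ex;D[:2,1]=ey
for y in(-84,-43,0):
  q=(c['R']@(D@np.array([-101+11,y,80])/1e3+np.r_[O-0,0])+c['t'])
  q=c['K']@(c['R']@(D@(np.array([-101,y,80])/1e3)+np.r_[O,0])+c['t']);print(y,((q[:2]/q[2])-[200,160])*2.8)
E
```

```text
time_s: 1.95
eef_pos: [0.4115, -0.2466, 0.0797]
eef_rot: [-0.677, 0.678, -0.202, 0.202]
wrist_force: [0.2, -1.0, 0.8]
opening: 0.899
t 1.95 dock mm [-100.6  -45.    79.7] opening 76.8 F [ 0.2 -1.   0.8]
turn left (tool) [ 0.002 -0.017  0.001]
shift cm [-0.2  -0.03 -0.04]
-84 [354.52341938 381.81038912]
-43 [294.01014551 361.81303619]
0 [232.2817209  341.41412181]
```

View pics/s1.png

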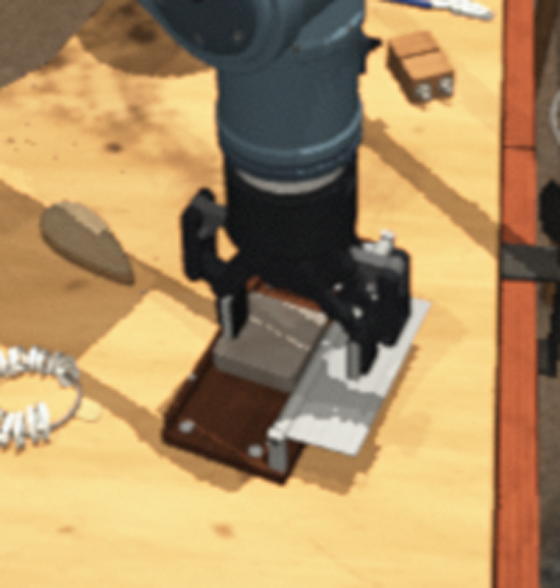

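The side view shows both tips, at (230,340) over the channel behind the block and (358,380) over the paddle. That matches the projected TCP. Next I press down.

```bash
python3 -m jog '[[[-0.2,0.8,0],[0,-0.017,0],7.7],[[0,0.8,0],[0,0,0],7.7],[[0,0.7,0],[0,0,0],7.7],[[0,0.7,0],[0,0,0],7.7],[[0,0.7,0],[0,0,0],7.7],[[0,0.6,0],[0,0,0],7.7]]'; python3 -c "
from st import *
st([-101,-43,22])"
```

```text
time_s: 2.5
eef_pos: [0.4118, -0.2496, 0.0384]
eef_rot: [-0.677, 0.681, -0.194, 0.2]
wrist_force: [1.4, 0.2, 1.9]
opening: 0.899
t 2.5 dock mm [-103.   -46.8   38.4] opening 76.8 F [1.4 0.2 1.9]
turn left (tool) [ 0.004 -0.002  0.01 ]
shift cm [-0.4   1.64  0.21]
```

```bash
python3 -m jog '[[[-0.2,0.6,0.1],[0,0,0.01],7.7],[[-0.2,0.6,0],[0,0,0],7.7],[[0,0.4,0],[0,0,0],7.7],[[0,0,0],[0,0,0],7.7]]'; python3 - <<'E'
from st import *
st([-101,-43,22])
for n,(a,b,w,h) in dict(side=(240,210,120,130)).items():
    c=imaging.camera(n)
    cv2.imwrite('pics/s2.png',cv2.resize(c['frame'][b:b+h,a:a+w,::-1],None,fx=4.5,fy=4.5,interpolation=cv2.INTER_CUBIC))
E
```

```text
time_s: 2.83
eef_pos: [0.4098, -0.2477, 0.0205]
eef_rot: [-0.677, 0.681, -0.197, 0.198]
wrist_force: [0.4, -1.2, 2.2]
opening: 0.901
t 2.8333 dock mm [-102.4  -44.1   20.5] opening 76.9 F [ 0.4 -1.2  2.2]
turn left (tool) [ 0.005 -0.003  0.002]
shift cm [-0.11 -0.15  0.14]
```

View pics/s2.png

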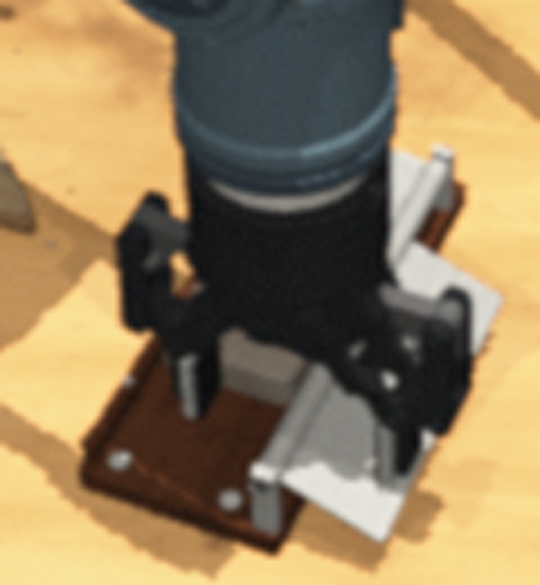

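The side view shows the paddle pressed down, the flap raised (410,180), and the push finger in the channel behind the block (195,410). Now I push.

```bash
python3 -m jog '[[[-0.05,-0.1,0.6],[0,0,0],7.7],[[0,0,0.6],[0,0,0],7.7],[[0,0,0.6],[0,0,0],7.7],[[0,0,0.6],[0,0,0],7.7],[[0,0,0.6],[0,0,0],7.7],[[0,0,0.6],[0,0,0],7.7]]'; python3 -c "
from st import *
st([-17,-43,22])"
```

```text
time_s: 3.38
eef_pos: [0.4309, -0.2161, 0.0231]
eef_rot: [-0.676, 0.681, -0.197, 0.199]
wrist_force: [-0.1, -1.3, 1.7]
opening: 0.904
t 3.3833 dock mm [-64.5 -45.1  23.1] opening 77.2 F [-0.1 -1.3  1.7]
turn left (tool) [ 0.006 -0.004  0.005]
shift cm [-0.23  0.07  4.75]
```

```bash
python3 -m jog '[[[-0.1,0.1,0.6],[0,0,0],7.7],[[0,0,0.6],[0,0,0],7.7],[[-0.1,0,0.6],[0,0,0],7.7],[[0,0,0.6],[0,0,0],7.7],[[0,0,0.5],[0,0,0],7.7],[[0,0,0.4],[0,0,0],7.7]]'; python3 - <<'E'
from st import *
st([-17,-43,22])
for n,(a,b,w,h) in dict(side=(250,200,130,130),top=(320,170,130,100)).items():
    c=imaging.camera(n)
    im=cv2.resize(c['frame'][b:b+h,a:a+w,::-1],None,fx=3,fy=3,interpolation=cv2.INTER_CUBIC)
    im=cv2.resize(im,(390,390)); L=im if n=='side' else np.hstack([L,im])
cv2.imwrite('pics/s3.png',L)
E
```

```text
time_s: 3.88
eef_pos: [0.4494, -0.1837, 0.0223]
eef_rot: [-0.676, 0.682, -0.196, 0.199]
wrist_force: [-0.5, -2.9, 2.2]
opening: 0.903
t 3.8833 dock mm [-27.2 -43.5  22.3] opening 77.1 F [-0.5 -2.9  2.2]
turn left (tool) [ 0.007 -0.002  0.006]
shift cm [-0.05  0.03  1.02]
```

View pics/s3.png

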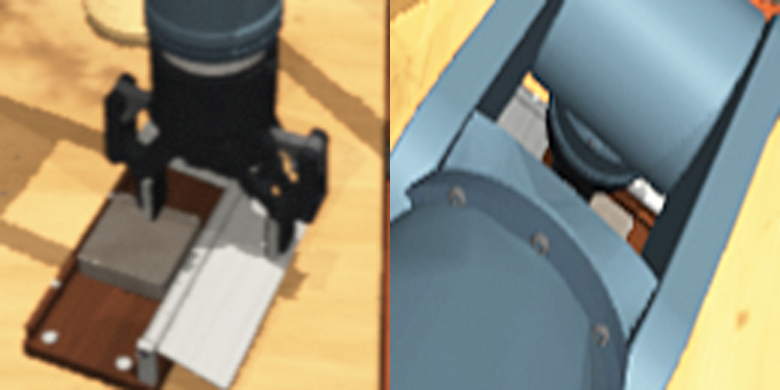

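The side view shows the block unmoved at (297,280), with the fingertip at (300,272) above its top. So the open tips sit higher than the reported TCP. I'll lift slightly, go back, and measure the true tip height.

```bash
python3 -m jog '[[[0,-0.8,0],[0,0,0],7.7],[[0,-0.8,0],[0,0,0],7.7],[[0,0,-1.5],[0,0,0],7.7],[[0,0,-1.5],[0,0,0],7.7],[[0,0,-1.5],[0,0,0],7.7],[[0,0,-1.5],[0,0,0],7.7],[[0,0,-1.5],[0,0,0],7.7],[[0,0,0],[0,0,0],7.7]]'; python3 - <<'E'
from st import *
st([-103,-43,38])
c=imaging.camera('side');P=cloud(c);np.savez('s4.npz',**c)
D=np.eye(3);D[:2,0]=ex;D[:2,1]=ey
Q=(P-np.r_[O,0])@D*1e3
m=(abs(Q[...,0]+103)<22)&(Q[...,2]>25)&(Q[...,2]<90)
for n,lo,hi in(('push',-20,28),('press',-105,-76)):
    k=m&(Q[...,1]>lo)&(Q[...,1]<hi); q=Q[k]; q=q[np.argsort(q[:,2])]; print(n,len(q));print(q[:40:3].round(0))
k=(abs(Q[...,0]+50)<45)&(abs(Q[...,1])<45)&(Q[...,2]>29)&(Q[...,2]<36)&(Q[...,1]>-31)
print('block',np.median(Q[k],0),Q[k].min(0),Q[k].max(0))
cv2.imwrite('pics/s4.png',cv2.resize(c['frame'][210:340,240:370,::-1],None,fx=4.5,fy=4.5,interpolation=cv2.INTER_CUBIC))
E
```

```text
time_s: 4.65
eef_pos: [0.4057, -0.2455, 0.0416]
eef_rot: [-0.678, 0.68, -0.197, 0.196]
wrist_force: [0.6, -1.0, -1.2]
opening: 0.906
t 4.65 dock mm [-102.8  -39.5   41.6] opening 77.4 F [ 0.6 -1.  -1.2]
turn left (tool) [ 0.003  0.001 -0.001]
shift cm [ 0.35  0.36 -0.02]
push 143
[[ -81.    2.   32.]
 [-102.    1.   53.]
 [-109.    2.   54.]
 [-111.    6.   55.]
 [-106.    1.   58.]
 [ -98.    1.   59.]
 [-108.   12.   60.]
 [-109.    1.   61.]
 [-112.    6.   61.]
 [-108.    2.   62.]
 [ -95.   -0.   62.]
 [-112.    3.   63.]
 [-111.    4.   64.]
 [-112.    5.   65.]]
press 283
[[-112.  -76.   46.]
 [-109.  -83.   49.]
 [-120.  -85.   49.]
 [-108.  -76.   49.]
 [-108.  -80.   49.]
 [-116.  -85.   49.]
 [-121.  -78.   49.]
 [ -95.  -90.   49.]
 [-115.  -93.   49.]
 [-103.  -95.   49.]
 [-105.  -94.   50.]
 [-102.  -85.   50.]
 [ -96.  -89.   50.]
 [-107.  -85.   50.]]
block [-63.14512916  -6.72794005  32.78190483] [-81.12715145 -30.02030369  29.02962563] [-43.72600218  20.86073928  35.95487907]
```

View pics/s4.png

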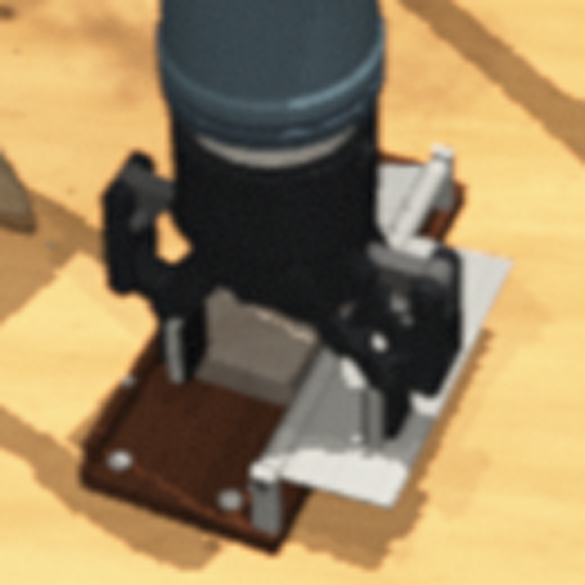

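The open tips are at z=53 with the TCP at 41.6, so they sit about 11 mm above it. The block is still in place, with its rear face at x≈-81. I'll press down again to TCP z=11.

```bash
python3 -m jog '[[[0.1,0.7,0],[0,0,0],7.7],[[0.1,0.7,0],[0,0,0],7.7],[[0.1,0.7,0],[0,0,0],7.7],[[0,0.6,0],[0,0,0],7.7],[[0,0.3,0],[0,0,0],7.7],[[0,0,0],[0,0,0],7.7]]'; python3 - <<'E'
from st import *
st([-103,-43,11])
c=imaging.camera('side');P=cloud(c)
D=np.eye(3);D[:2,0]=ex;D[:2,1]=ey
Q=(P-np.r_[O,0])@D*1e3
m=(abs(Q[...,0]+103)<15)&(Q[...,2]>16)&(Q[...,2]<60)&(Q[...,1]>-12)&(Q[...,1]<22)
q=Q[m];print('push tip z',np.sort(q[:,2])[:8].round(1))
k=(Q[...,0]>8)&(Q[...,0]<45)&(Q[...,1]>-40)&(Q[...,1]<30)
print('flap y,z',Q[k][::12,1:].round(0).tolist())
E
```

```text
time_s: 5.2
eef_pos: [0.4099, -0.2447, 0.0094]
eef_rot: [-0.679, 0.68, -0.196, 0.196]
wrist_force: [-0.3, -1.3, 2.6]
opening: 0.9
t 5.2 dock mm [-99.9 -42.7   9.4] opening 76.9 F [-0.3 -1.3  2.6]
turn left (tool) [ 0.003  0.001 -0.   ]
shift cm [ 0.03 -0.16 -0.31]
push tip z [16.  16.  16.1 16.1 16.2 16.2 16.3 16.3]
flap y,z [[-26.0, 56.0], [-30.0, 53.0], [-30.0, 52.0], [-32.0, 52.0], [-35.0, 49.0], [-38.0, 50.0]]
```

The flap is well open, sloping upward away from the shaft. Now I push, first to just past contact.

```bash
python3 -m jog '[[[0,-0.15,0.5],[0,0,0],7.7],[[0,0,0.6],[0,0,0],7.7],[[0,0,0.6],[0,0,0],7.7],[[0,0,0.6],[0,0,0],7.7],[[0,0,0.6],[0,0,0],7.7]]'; python3 - <<'E'
from st import *
st([-17,-43,11])
c=imaging.camera('side');P=cloud(c)
D=np.eye(3);D[:2,0]=ex;D[:2,1]=ey
Q=(P-np.r_[O,0])@D*1e3
k=(Q[...,0]>-110)&(Q[...,0]<0)&(Q[...,1]>-31)&(Q[...,1]<32)&(Q[...,2]>29)&(Q[...,2]<35)
print('block',k.sum(),Q[k].min(0),Q[k].max(0))
cv2.imwrite('pics/s5.png',cv2.resize(c['frame'][200:340,240:380,::-1],None,fx=4,fy=4,interpolation=cv2.INTER_CUBIC))
E
```

```text
time_s: 5.67
eef_pos: [0.4276, -0.2213, 0.0121]
eef_rot: [-0.677, 0.682, -0.195, 0.197]
wrist_force: [-1.0, -5.4, 0.5]
opening: 0.903
t 5.6667 dock mm [-70.7 -45.1  12.1] opening 77.1 F [-1.  -5.4  0.5]
turn left (tool) [0.006 0.001 0.004]
shift cm [-0.2   0.07  5.37]
block 209 [-80.87700562 -30.47980751  29.1452679 ] [-13.79409751  30.7665436   34.95088918]
```

View pics/s5.png

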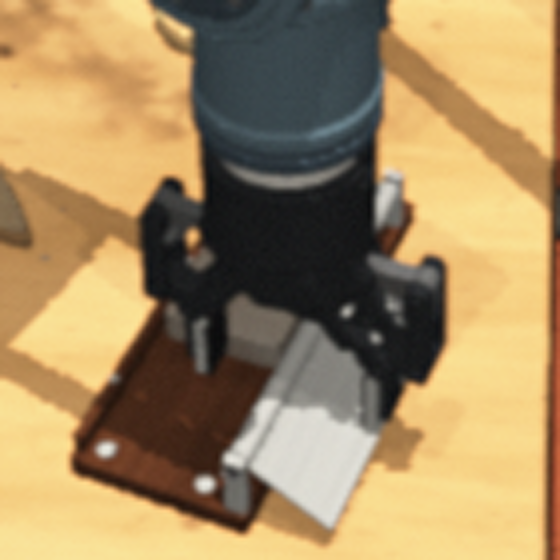

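The finger (205,365) is behind the block and pushing it at about 5 N, with the paddle held down. I continue.

```bash
python3 -m jog '[[[-0.1,0.1,0.6],[0,0,0],7.7],[[-0.05,0,0.6],[0,0,0],7.7],[[0,0,0.6],[0,0,0],7.7],[[0,0,0.6],[0,0,0],7.7],[[0,0,0.6],[0,0,0],7.7],[[0,0,0.6],[0,0,0],7.7],[[0,0,0.5],[0,0,0],7.7]]'; python3 -c "
from st import *
st([-17,-43,11])"
```

```text
time_s: 6.3
eef_pos: [0.4508, -0.1837, 0.012]
eef_rot: [-0.676, 0.683, -0.193, 0.197]
wrist_force: [-1.6, -4.6, 1.6]
opening: 0.905
t 6.3 dock mm [-26.5 -44.6  12. ] opening 77.3 F [-1.6 -4.6  1.6]
turn left (tool) [0.009 0.004 0.007]
shift cm [-0.16  0.1   0.95]
```

```bash
python3 -m jog '[[[-0.1,0.1,0.5],[0,0,0],7.7],[[0,0,0.3],[0,0,0],7.7]]'; python3 -m jog '[[[0,0,0.3],[0,0,0],7.7]]';python3 -m jog '[[[0,0,0.3],[0,0,0],7.7]]'; python3 -c "
from st import *
st([-17,-43,11])"
```

```text
time_s: 6.47
eef_pos: [0.4549, -0.1764, 0.0116]
eef_rot: [-0.675, 0.684, -0.193, 0.196]
wrist_force: [-10.9, -12.5, 0.9]
opening: 0.901
time_s: 6.55
eef_pos: [0.4544, -0.175, 0.0114]
eef_rot: [-0.674, 0.686, -0.193, 0.193]
wrist_force: [-21.3, -25.7, 5.9]
opening: 0.904
time_s: 6.63
eef_pos: [0.4542, -0.1747, 0.0114]
eef_rot: [-0.672, 0.689, -0.192, 0.19]
wrist_force: [-13.6, -23.6, 4.3]
opening: 0.901
t 6.6333 dock mm [-17.1 -42.7  11.4] opening 77.0 F [-13.6 -23.6   4.3]
turn left (tool) [0.024 0.017 0.004]
shift cm [0.03 0.04 0.01]
```

The stop was felt at X=-17.1 against an expected -17. I back the finger off the block, then lift straight up.

```bash
python3 -m jog '[[[0,0,-0.4],[0,0,0],7.7],[[0,0,-0.3],[0,0,0],7.7]]'; python3 -c "
from st import *
st()"; python3 -m jog '[[[0,-0.7,0],[0,0,0],7.7],[[0,-0.7,0],[0,0,0],7.7],[[0,-0.8,0],[0,0,0],7.7],[[0,-0.8,0],[0,0,0],7.7],[[0,-1.2,0],[0,0,0],7.7],[[0,-1.5,0],[0,0,0],7.7],[[0,-2,0],[0,0,0],7.7],[[0,-2,-1],[0,0,0],7.7],[[0,-2,-1.5],[0,0,0],7.7],[[0,-2,-2],[0,0,0],7.7],[[0,-1,-3],[0,0,0],7.7],[[0,0,-3],[0,0,0],7.7]]'; python3 -m jog '[[[0,0,-3],[0,0,0],7.7],[[0,0,-3],[0,0,0],7.7],[[0,0,-3],[0,0,0],7.7],[[0,0,-3],[0,0,0],7.7],[[0,0,-3],[0,0,0],7.7],[[0,0,0],[0,0,0],7.7],[[0,0,0],[0,0,0],7.7]]'; python3 - <<'E'
from st import *
st()
D=np.eye(3);D[:2,0]=ex;D[:2,1]=ey
for n,(a,b,w,h) in dict(side=(250,210,115,115),top=(320,165,115,115)).items():
    c=imaging.camera(n);Q=(cloud(c)-np.r_[O,0])@D*1e3
    k=(Q[...,0]>8)&(Q[...,0]<45)&(Q[...,1]>-35)&(Q[...,1]<30)
    print(n,'flap y,z',Q[k][::25,1:].round(0).tolist())
    k=(Q[...,0]>-60)&(Q[...,0]<3)&(abs(Q[...,1])<28)&(Q[...,2]>28)&(Q[...,2]<36)
    print('block rear strip x',np.sort(Q[k][:,0])[:6].round(1),'n',k.sum(),'z',np.median(Q[k][:,2]) if k.any() else None)
    im=cv2.resize(c['frame'][b:b+h,a:a+w,::-1],(395,395),interpolation=cv2.INTER_CUBIC); L=im if n=='side' else np.hstack([L,im])
cv2.imwrite('pics/s6.png',L)
E
```

```text
time_s: 6.8
eef_pos: [0.4508, -0.1799, 0.0117]
eef_rot: [-0.673, 0.689, -0.192, 0.189]
wrist_force: [1.9, 1.1, 1.8]
opening: 0.901
t 6.8 dock mm [-23.3 -42.6  11.7] opening 76.9 F [1.9 1.1 1.8]
turn left (tool) [0.023 0.018 0.003]
time_s: 7.8
eef_pos: [0.3949, -0.2569, 0.1711]
eef_rot: [-0.677, 0.686, -0.192, 0.183]
wrist_force: [0.7, -0.8, 0.6]
opening: 0.901
time_s: 8.38
eef_pos: [0.3122, -0.3918, 0.1808]
eef_rot: [-0.677, 0.687, -0.192, 0.185]
wrist_force: [0.5, 1.1, 0.4]
opening: 0.906
t 8.3833 dock mm [-276.5  -38.6  180.8] opening 77.4 F [0.5 1.1 0.4]
turn left (tool) [ 0.016  0.024 -0.005]
side flap y,z [[28.0, 37.0], [29.0, 37.0], [13.0, 41.0], [11.0, 42.0], [18.0, 41.0], [-30.0, 43.0], [-14.0, 44.0], [2.0, 41.0], [21.0, 38.0], [-27.0, 44.0], [-12.0, 44.0], [5.0, 40.0], [18.0, 38.0], [-31.0, 45.0], [-27.0, 43.0], [-31.0, 45.0], [-23.0, 42.0], [-28.0, 16.0]]
block rear strip x [-7.6 -7.6 -7.6 -6.9 -6.8 -6.7] n 134 z 32.39755849999904
top flap y,z [[-34.0, 45.0], [-32.0, 45.0], [-30.0, 44.0], [-16.0, 40.0], [-22.0, 42.0], [-26.0, 42.0], [-5.0, 38.0], [-9.0, 40.0], [-14.0, 44.0], [6.0, 39.0], [-1.0, 39.0], [-5.0, 41.0], [15.0, 38.0], [10.0, 38.0], [5.0, 39.0], [25.0, 35.0], [14.0, 37.0], [29.0, 35.0]]
block rear strip x [-8.1 -8.  -8.  -7.8 -7.6 -7.6] n 69 z 31.397595617059473
```

View pics/s6.png

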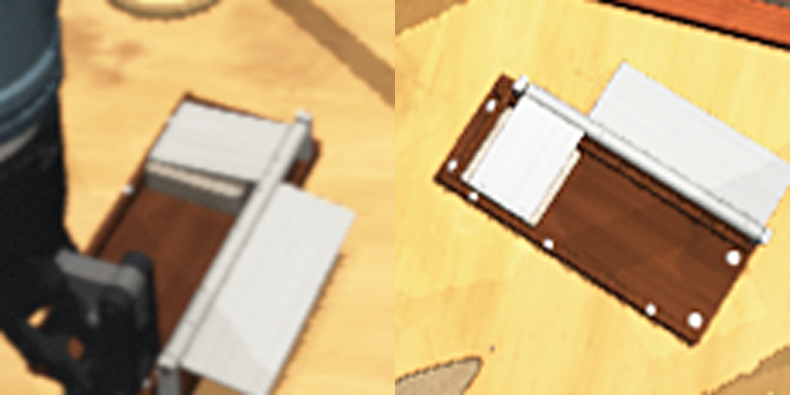

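The views show the flap resting on the parked block, whose rear strip is outside the mouth at (560,190). One numeric check that the block is square and home:

```bash
python3 - <<'E'
from st import *
D=np.eye(3);D[:2,0]=ex;D[:2,1]=ey
w=np.array([[x,y,32] for x,y in [(-30,0)]])
for n in('top','side'):
    c=imaging.camera(n);g=cv2.cvtColor(c['frame'],cv2.COLOR_RGB2GRAY).astype(np.float32)
    for side,xs in(('rear',np.arange(-25,0,.25)),('front',np.arange(49,66,.25))):
        r=[]
        for y in(-22,-14,-6,2,10,18,26):
            X=(np.c_[xs,0*xs+y,0*xs+32]/1e3)@D.T+np.r_[O,0]
            p=cv2.projectPoints(X,cv2.Rodrigues(c['R'])[0],c['t'],c['K'],None)[0].astype(np.float32)
            v=cv2.remap(g,p[:,0,0].copy(),p[:,0,1].copy(),cv2.INTER_LINEAR).ravel()
            d=np.gradient(cv2.GaussianBlur(v[None],(0,0),3).ravel()); r.append(float(xs[d.argmax() if side=='rear' else d.argmin()]))
        print(n,side,r)
E
```

```text
top rear [-7.5, -7.25, -7.0, -7.0, -7.25, -7.25, -7.25]
top front [53.25, 52.75, 52.5, 52.5, 52.75, 52.75, 53.25]
side rear [-5.0, -5.5, -5.5, -5.0, -4.5, -4.75, -5.0]
side front [58.25, 57.0, 56.75, 56.25, 56.0, 55.5, 55.25]
```

The rear edge is square and averages about -6.1 mm over the two views, against -6 when home. The stop was also felt firmly, so I hand in.

```bash
python3 -c "
from bench import ctrl
print(ctrl.hand_in(), ctrl.get_obs()['time_s'])"
```

```text
the job is handed in; nothing more can be done
the job is handed in; nothing more can be done
```

The block is parked in the dock with the flap resting on it, and I handed the job in after about 8.5 s of robot time. I pressed the paddle with one fingertip, pushed the block along the channel until it met the stop, backed off so the flap closed, and moved clear.

- **First attempt missed:** the open fingertips sit about 11 mm above the reported TCP, so my first pass went over or lightly along the block's top without moving it. I measured the offset, went back, lowered the fingers and pushed again. The flap was open before and when the push began; I did not check its angle again during it.
- **Stop contact:** the push met a firm stop with the TCP at dock x = -17.1 mm (expected -17). The peak wrist force was about 34 N.
- **Final position:** the block's rear edge is square and averages -6.1 mm (home is -6). The cameras disagree slightly, with the top view at -7.2 mm and the side view at -5.0 mm, roughly the 2 mm calibration limit.
- **Flap and bystanders:** the depth readings show the flap lying on the block, and the robot was touching nothing. The arm went nowhere near the tin, clamp or disc, but I did not measure them again at the end.

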